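# File the sawn edge of a gel-caster backing plate

### The arm

A 6-joint arm with a two-finger parallel gripper is mounted at the origin on a cart in front of the work surface, level with it; the furniture and walls round the work are solid. World frame = base frame: x ahead of the robot, y to its left, z up, the work surface at z = 0. Lengths are in m, angles in degrees, forces in N, time in s.
With the tool pointing down it reaches from about 0.25 to 0.725 m from the base axis. Payload 9.7 kg.
Tool frame: the origin (TCP) lies midway between the tips of the shut fingers; the grasp point (between the pads) lies 19 mm behind it; z points along the fingers, y is the line along which they close (so a half turn about z gives the same grasp; the last joint's range is limited). The gripper opens to 85 mm and grips with 20 to 120 N. Pads are 22 mm wide; open, the fingers measure 114 mm over their backs; the gripper's body (76 mm by 85 mm) begins 54 mm behind the grasp point. The pads swing forward as they close: fully open they stand 13 mm farther back than shut.
Start: joints at [65.374, 4.979, 10.078, 95.1, 0, 90], TCP at [0.229, 0.5, 0.231] pointing down, gripper open.
Joint ranges: [-179.16, 179.16], [-48.56, 103.87], [-65.8, 70.77], [-126.05, 130.52], [-82.76, 87.17], [-180, 180]. Speed limits (degrees/s): [127.2, 127.2, 147.25, 180, 180, 180].

### API

Orientations are given as [roll, pitch, yaw] about the fixed x, y, z axes, in that order (R = Rz(yaw) Ry(pitch) Rx(roll)).
In Python, from workcell import bot gives the robot as it stands.
- The arm moves only by the shell command python3 -m crank 'ROWS' [FORCE]. ROWS is JSON, a list of rows, each an object with "gripper": the finger opening in mm, from 0 to 85.4; "travel": the shift along the tool's x, y, z in mm, a list of three; "twist": the turn, a rotation vector about the tool's x, y, z in rad, a list of three. In form: [{"gripper": gripper, "travel": [tx, ty, tz], "twist": [rx, ry, rz]}, ...]. A call has 1 to 12 rows; each row shifts and turns the commanded pose from where the row before left it, along the tool's axes as they then stand; what a row does not reach is not made up. A row lasts 1/8 s, in which the tool goes at most 62.5 mm and 10.7 degrees, less where a joint would pass 70% of its speed; a pose out of reach is approached as far as the arm can. A call is refused whole if a number of a shift passes 62.5 or a number of a turn 0.188, either way. A call with a gripper value outside its range is refused whole. The fingers move at their own pace and stop on an object; FORCE is the grip in N (left out, the last holds). Time passes only in rows, so rows that do not move let the fingers close. It gives the time, the measured TCP pose, the force, the opening and the grip force at its end, in the units of the state.
- bot.get_obs(): the state, without advancing time (a new reading comes with each control period).
- bot.camera(name): name is "scene" or "top" or "wrist"; returns the picture (384x512x3 uint8, red, green, blue); there is no depth.
- bot.calibration(name): a dict with "vfov" (degrees; the focal length in pixels is half the picture's height over the tangent of half this angle, whatever the lens; pixels are square), "cx", "cy" (the principal point, pixels), "camera_from_world" (4x4, takes a point from world to camera coordinates). Camera axes: x right, y down, z forward; pixel columns grow to the right and rows downward; lengths in m; the calibration is good to about 2 mm. A picture is of the moment at which its call begins: read the wrist's pose just before it. calibration takes no time and is no camera call; for the wrist camera it gives the pose at the moment of the call.
- bot.job_done(): hands the job in; it is judged then, once.
The state is a dict: "time": time; "q": joint angles; "qd": joint speeds; "joint_efforts": joint torques, N m; "ee_pos": TCP position; "tcp_rot": TCP orientation; "wrist_force": force on the tool from outside, world axes, zero at the start; "torque": the same for the moment, N m; "opening": finger opening in m; "grasp_force": force on a finger pad.
Only numpy, scipy, OpenCV 4.12 (cv2) and the standard library are available. Lean on these libraries where they do the work, as an engineer would, in place of code of your own. Each camera call takes 0.05 s, during which the arm holds its last target. There are 200 camera calls.

### The job

The aluminium backing plate for the gel caster stands loose in the little vice with its freshly sawn edge up. Swing the cam lever round to its stop so that the plate is clamped, then take the hand file and give the upper edge three full forward strokes, away from you, with the blade flat and square across the edge and bearing on it from the front of the blade to near the handle; lift the file clear on each return so that it never drags back. Then lay the file down flat on the worktop, clear of the vice, leaving the plate clamped and the other things where they are.

Things in the scene. Friction and masses are not known exactly. Their poses are not given: they have to be found in the camera images.
- vise: grey cam-lever vice bolted down, base 150 x 104 mm, jaws 92 mm wide, tops 72 mm above the worktop. Origin on the worktop below the jaws; x points away from the robot, square to the jaws (the filing direction), y along the jaws, z up. Fixed jaw on the far side, its face at x = +6 mm; moving jaw and cam lever on the robot's side. Never moves, but place and yaw differ between episodes.
- moving_jaw: the moving jaw of the vice (92 mm wide), slid along the vice's +x by the cam, 3.5 mm per rad, over stiff springs; its origin coincides with the vice's origin when the lever is at 0 and is 5.6 mm further along when the plate is gripped
- cam_lever (a joint): cam lever angle, rad: 0 fully open, 1.9 the stop (clamped); starts at 0 to 0.45. Vertical axis at x = -45.5 mm, y = 0 in the vice's frame; at value q the lever points along (-cos(q-0.35), sin(q-0.35)) in that frame: towards the robot when open, along +y when shut. Stays where left by friction; the knob needs about 3 N, up to 6 N once the jaw bites (from about 1.6 rad).
- knob (a point): point on the axis of the lever's upright round black knob, 88 mm above the worktop, 82 mm from the lever's pivot axis. Knob 25 mm in diameter, from 67 to 103 mm above the worktop, on a flat steel lever 14 mm wide whose top is 64 mm above the worktop.
- plate: aluminium plate 110 mm long (its y axis), 66 mm high (z), 8 mm thick (x), standing upright on its long edge on the vice's bed between the jaws; origin at the middle of its lower edge, 34 mm above the worktop. Loose until clamped (a few mm of play), 0.11 to 0.2 kg.
- plate_edge (a point): middle of the plate's upper (sawn) edge, the one to be filed, 66 mm above the plate's origin and so 100 mm above the worktop, about 28 mm above the jaws; the edge is 8 mm wide and runs 55 mm to either side along the plate's y axis. A light press of 2 to 5 N is enough; pressing harder far out on the blade turns the file nose-up in the hand.
- file: flat hand file, about 0.21 kg, lying level on its handle. Origin at the blade's heel, at the height of the handle's underside; x along the blade to its tip, z up. Steel blade x = 0 to 115 mm, 18 mm wide, 4.5 mm thick, underside at z = 8.75 mm; black handle x = -95 to 0 mm, 26 mm wide (y), 22 mm thick (z 0 to 22 mm). Balances 12 mm behind the heel; grip across the handle near x = -20 mm.
- ethanol_bottle: bystander: small bottle with a blue cap, 56 mm in diameter, 104 mm tall; origin under its centre
- tip_box: bystander: grey pipette-tip box with clear lid, 92 x 122 x 58 mm; origin under its centre
- tape_roll: bystander: roll of tape lying flat, 90 mm in diameter, 19 mm high; origin under its centre
Not all that is in view belongs to the job. Of the things that look like the plate, the larger one is meant.

How it is judged:
By the outcome, as a careful person would: the job done as asked, in the order asked, and still so for the second after the job is handed in, with the robot touching nothing.
It also fails if it takes over 67 s, if anything falls off the work surface, if the arm or the gripper's body presses on something with over 40 N, if the wrist force passes 120 N, or if a joint passes its speed limit or range.

## Working session

There is one attempt and no reset: what is moved stays moved. The work goes in short steps, Python scripts to look and compute and a shell command to move; the robot and the scene stay as the last step left them, time stands still between calls to the robot, and variables do not carry over. Pictures are saved under pics/ and viewed, at most 10 in all, crops included, and the job is handed in when it is done.

```bash
mkdir -p pics; ls; python3 - <<'E'
from workcell import bot
import cv2
o=bot.get_obs();print(o)
for n in("scene","top"):
    cv2.imwrite(f"pics/{n}0.png",cv2.resize(bot.camera(n)[:,:,::-1],None,fx=1.5,fy=1.5,interpolation=cv2.INTER_CUBIC)); c=bot.calibration(n);print(n,c)
E
```

```text
pics
{'time': 0.0, 'q': array([ 6.53753197e+01,  5.01180719e+00,  1.00338288e+01,  9.50986064e+01,
       -1.48922624e-04,  8.99990956e+01]), 'qd': array([-0.08589014,  0.1002336 ,  0.09552648, -0.0689349 , -0.10660029,
        0.02570408]), 'joint_efforts': array([-2.78887474e-04, -5.20391536e+01,  4.64798570e+01,  1.64016680e-02,
        2.24717037e-04,  9.68665574e-06]), 'ee_pos': array([0.22907666, 0.49977615, 0.23057068]), 'tcp_rot': array([-1.79923415e+02,  1.47713681e-04,  1.55376224e+02]), 'wrist_force': array([-0.13897506, -0.01813235, -0.17089787]), 'torque': array([-0.00736333,  0.04287476, -0.00895114]), 'grasp_force': 0.0, 'opening': 0.0852498142293943}
scene {'vfov': 57.85903237703561, 'cx': 253.64728366814978, 'cy': 188.13035445781105, 'camera_from_world': array([[ 0.86596464, -0.50005111, -0.00735688, -0.48095041],
       [-0.3115512 , -0.5279054 , -0.79009603,  0.2691758 ],
       [ 0.39120467,  0.68648727, -0.61293894,  0.73268611],
       [ 0.        ,  0.        ,  0.        ,  1.        ]])}
top {'vfov': 50.63387928502753, 'cx': 251.7635034257704, 'cy': 194.85838326434086, 'camera_from_world': array([[ 0.02790386, -0.99960791,  0.00232332,  0.0062348 ],
       [-0.99900041, -0.02796794, -0.03487071,  0.56173826],
       [ 0.03492202, -0.00134797, -0.99938913,  1.15921179],
       [ 0.        ,  0.        ,  0.        ,  1.        ]])}
```

View pics/scene0.png

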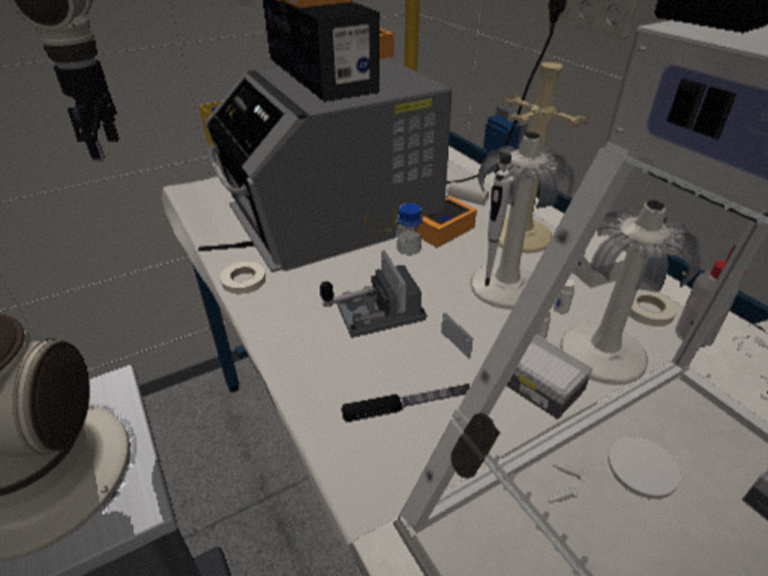

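View pics/top0.png

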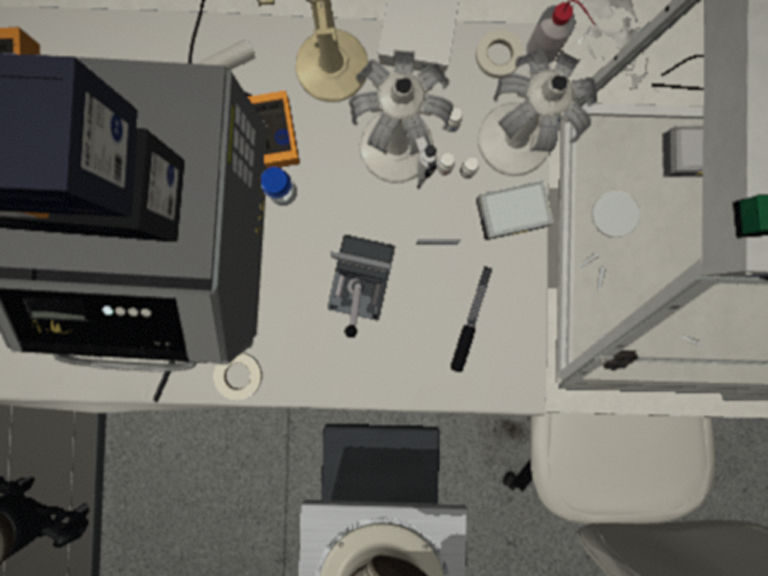

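The scene and top views show the vice at about (360,278) in the top picture, with the big plate in its jaws from (331,251) to (390,268) and the knob at (351,330). The small loose plate at (438,241) is a decoy. The file's handle is at (465,345) and its tip at (487,268). The bottle is at (277,185), the tip box at (515,210) and the tape at (238,376); a second tape roll at (498,52) lies far off. One file only; the dark sticks at (165,380) and in the scene view are not files.

```bash
cat > h.py <<'E'
from workcell import bot
import numpy as np, cv2
def ray(n,u,v,z,c=None):
    c=c or bot.calibration(n); f=192/np.tan(np.radians(c["vfov"]/2)); T=np.array(c["camera_from_world"]); R=T[:3,:3]; o=-R.T@T[:3,3]
    d=R.T@np.array([(u-c["cx"])/f,(v-c["cy"])/f,1]); return o+d*(z-o[2])/d[2]
def pix(n,p,c=None):
    c=c or bot.calibration(n); f=192/np.tan(np.radians(c["vfov"]/2)); T=np.array(c["camera_from_world"]); q=T[:3,:3]@np.array(p)+T[:3,3]
    return np.array([c["cx"]+f*q[0]/q[2],c["cy"]+f*q[1]/q[2]])
E
python3 - <<'E'
from h import *
im=bot.camera("top")[:,:,::-1]
cv2.imwrite("pics/crop1.png",cv2.resize(im[150:255,205:345],None,fx=5.7,fy=5.7,interpolation=cv2.INTER_CUBIC))
for nm,u,v,z in [("plateL",331,251,.1),("plateR",390,268,.1),("knob",351,330,.103),("fileend",459,369,.015),("filetip",487,268,.013),("heel",473,321,.015),("bottle",277,185,.1),("tipbox",515,210,.058),("tape",238,376,.019),("small",438,241,.03)]:
    print(nm,ray("top",u/1.5,v/1.5,z).round(4))
E
```

```text
plateL [0.6292 0.1069 0.1   ]
plateR [0.6019 0.0013 0.1   ]
knob [0.4903 0.0672 0.103 ]
fileend [ 0.4194 -0.137   0.015 ]
filetip [ 0.6137 -0.1865  0.013 ]
heel [ 0.5114 -0.1616  0.015 ]
bottle [0.7444 0.2067 0.1   ]
tipbox [ 0.7191 -0.2278  0.058 ]
tape [0.395 0.282 0.019]
small [ 0.6609 -0.0895  0.03  ]
```

View pics/crop1.png

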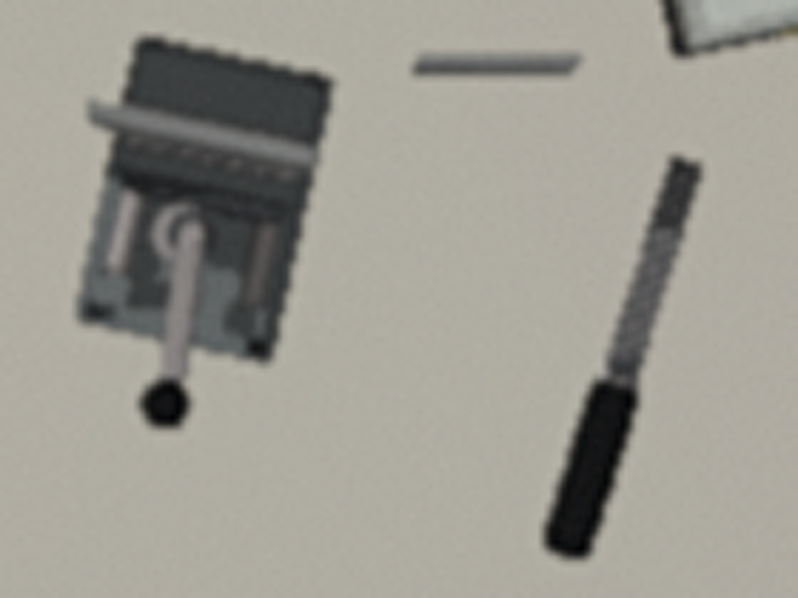

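The close crop shows the chosen plate as the longer one in the vice, its top edge running from (90,105) to (315,155). The decoy plate is at (497,63). The lever pivot is at (182,228), the knob at (165,403), and the file's handle end, heel and tip are at (568,553), (622,380) and (686,160).

```bash
cat >> h.py <<'E'
from scipy.spatial.transform import Rotation as Ro
def pose():
    o=bot.get_obs(); return o["ee_pos"],Ro.from_euler("xyz",o["tcp_rot"],degrees=True)
def go(p,yaw):
    P,R=pose(); d=R.inv().apply(np.array(p)-P)*1e3
    y=bot.get_obs()["tcp_rot"][2]
    print("delta mm in tool",d.round(1),"twist z",round(float(np.radians((y-yaw+180)%360-180)),3),"full rotvec",(R.inv()*Ro.from_euler("xyz",[180,0,yaw],degrees=True)).as_rotvec().round(3))
E
python3 - <<'E'
from h import *
C=lambda u,v,z: ray("top",205+u/5.7,150+v/5.7,z)
L=C(92,110,.1);R=C(314,153,.1);k=C(165,403,.103);pv=C(184,228,.064)
print("plate",L,R,(L+R)/2,np.linalg.norm(L-R)); d=(L-R)[:2]; y=d/np.linalg.norm(d); x=np.array([y[1],-y[0]])
print("yaw",np.degrees(np.arctan2(x[1],x[0])))
print("knob",k,"pivot",pv,np.linalg.norm((k-pv)[:2])); print("pivot in plate frame",((pv-(L+R)/2)[:2]@x),(pv-(L+R)/2)[:2]@y)
w=(k-pv)[:2]; print("lever ang",np.degrees(np.arctan2(w[1],w[0])))
e=C(568,553,.012);h=C(622,380,.013);t=C(686,160,.011);print("file",e,h,t,np.linalg.norm(t-h),np.linalg.norm(e-h)); w=t-e;print(np.degrees(np.arctan2(w[1],w[0])))
a=np.degrees(np.arctan2(*(k-pv)[1::-1]))
go([k[0],k[1],.15],a)
E
```

```text
plate [0.62399752 0.10547698 0.1       ] [0.60678414 0.00123937 0.1       ] [0.61539083 0.05335817 0.1       ] 0.10564932906590899
yaw -9.3769735595984
knob [0.48841643 0.06724048 0.103     ] pivot [0.57168822 0.06215195 0.064     ] 0.08342712297139342
pivot in plate frame -0.04455140356740995 0.0015558264142769259
lever ang 176.5031437302331
file [ 0.41614902 -0.13357999  0.012     ] [ 0.50367806 -0.15858787  0.013     ] [ 0.61564366 -0.18876066  0.011     ] 0.11597712613189304 0.09103695662540559
-15.46156602704468
delta mm in tool [-416.  -285.1   81. ] twist z -0.369 full rotvec [-0.001 -0.    -0.369]
```

```bash
python3 -m crank '[{"gripper":60,"travel":[-22.5,-49.2,0],"twist":[0,0,0]},{"gripper":60,"travel":[-22.5,-49.2,0],"twist":[0,0,0]},{"gripper":60,"travel":[-22.5,-49.2,0],"twist":[0,0,0]},{"gripper":60,"travel":[-22.5,-49.2,0],"twist":[0,0,0]},{"gripper":60,"travel":[-22.5,-49.2,0],"twist":[0,0,0]},{"gripper":60,"travel":[-22.5,-49.2,0],"twist":[0,0,0]},{"gripper":60,"travel":[-22.5,-49.2,0],"twist":[0,0,0]},{"gripper":60,"travel":[-22.5,-49.2,0],"twist":[0,0,0]},{"gripper":60,"travel":[-47,21.7,0],"twist":[0,0,0]},{"gripper":60,"travel":[-47,21.7,0],"twist":[0,0,0]},{"gripper":60,"travel":[-47,21.7,0],"twist":[0,0,-0.18]},{"gripper":60,"travel":[0,0,0],"twist":[0,0,-0.18]}]' 20
python3 - <<'E'
from h import *
print(bot.get_obs()["q"].round(1)); go([.488,.067,.15],176)
im=bot.camera("wrist")[:,:,::-1]; np.save("c1.npy",bot.calibration("wrist"),allow_pickle=True)
cv2.imwrite("pics/w1.png",cv2.resize(im,None,fx=1.5,fy=1.5,interpolation=cv2.INTER_CUBIC))
E
```

```text
time: 1.65
ee_pos: [0.3864, 0.0692, 0.2294]
tcp_rot: [-179.9, -0.2, 176.3]
wrist_force: [-1.6, -0.1, -0.4]
opening: 0.0601
grasp_force: 0.0
[ 10.2 -16.2  -9.6  96.8  -0.   13.9]
delta mm in tool [-101.8    4.5   79. ] twist z 0.005 full rotvec [-0.001 -0.003  0.005]
```

View pics/w1.png

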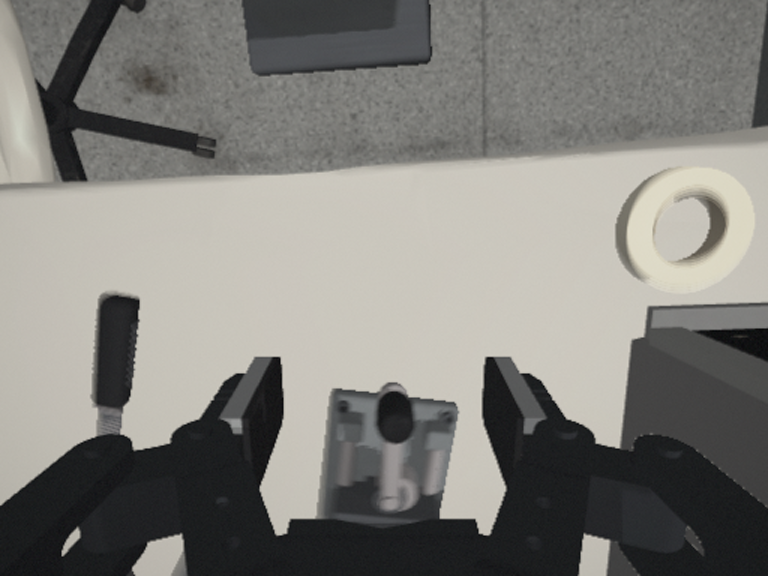

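The wrist view shows the knob's top ellipse at (395,412), the pivot at (393,493), and the vice base's near corners at (332,392) and (457,404). The fingers stand either side with room.

```bash
python3 - <<'E'
from h import *
c=np.load("c1.npy",allow_pickle=True).item()
for n,u,v,z in[("knobtop",395,418,.103),("knobmid",395,405,.09),("pivot",393,493,.064),("bL",332,392,.03),("bR",457,404,.03)]:print(n,ray("wrist",u/1.5,v/1.5,z,c).round(4))
E
```

```text
knobtop [0.4746 0.0722 0.103 ]
knobmid [0.4732 0.0726 0.09  ]
pivot [0.5583 0.0676 0.064 ]
bL [0.4932 0.0256 0.03  ]
bR [0.5085 0.1193 0.03  ]
```

```bash
python3 -m crank '[{"gripper":60,"travel":[-33,1,20],"twist":[0,0,0]},{"gripper":60,"travel":[-33,2,20],"twist":[0,0,0]},{"gripper":60,"travel":[-32,1,20],"twist":[0,0,0]},{"gripper":60,"travel":[0,0,0],"twist":[0,0,0]},{"gripper":60,"travel":[0,0,0],"twist":[0,0,0]}]'
python3 - <<'E'
from h import *
c=bot.calibration("wrist");im=bot.camera("wrist")[:,:,::-1].copy()
im=cv2.resize(im,None,fx=1.5,fy=1.5,interpolation=cv2.INTER_CUBIC)
for p,col in[((.488,.067,.103),(0,0,255)),((.4745,.072,.103),(0,255,0)),((*pose()[0][:2],.103),(255,0,0))]:
    q=pix("wrist",p,c)*1.5;print(q);cv2.circle(im,tuple(int(i) for i in q),4,col,-1)
cv2.imwrite("pics/w2.png",im)
E
```

```text
time: 2.33
ee_pos: [0.4817, 0.0667, 0.1718]
tcp_rot: [-180.0, -0.0, 175.9]
wrist_force: [-0.4, 0.8, 0.6]
opening: 0.0601
grasp_force: 0.0
[383.13689335 320.88412759]
[392.32869843 291.1959244 ]
[381.60679147 307.78439957]
```

View pics/w2.png

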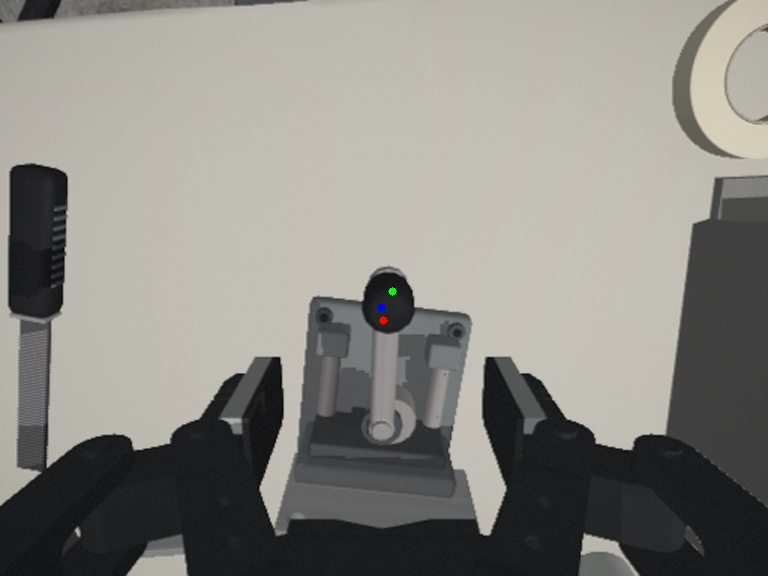

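The knob's top face is centred at about (388,309), directly below the gripper, and the pivot bolt is at (382,430). The file's heel is at (34,319), its handle end at (40,167), and the blade reaches down to (33,468).

```bash
python3 - <<'E'
from h import *
k=ray("wrist",388/1.5,309/1.5,.103)
p=ray("wrist",382/1.5,430/1.5,.066)
L=ray("wrist",314/1.5,297/1.5,.028);R=ray("wrist",470/1.5,316/1.5,.028)
print(k,p,np.hypot(*(k-p)[:2]));print("base yaw",np.degrees(np.arctan2(-(R-L)[0],(R-L)[1])),np.hypot(*(R-L)[:2]))
w=k-p;a=np.degrees(np.arctan2(w[1],w[0]));print(a)
go([k[0],k[1],.077],a)
print("heel",ray("wrist",34/1.5,319/1.5,.013),"end",ray("wrist",40/1.5,170/1.5,.022),"tip",ray("wrist",33/1.5,468/1.5,.013))
E
```

```text
[0.48288317 0.06960024 0.103     ] [0.56660366 0.06098734 0.066     ] 0.08416236536346887
base yaw -11.396198299972106 0.09435932540976023
174.12625412626255
delta mm in tool [-0.8  2.9 95.2] twist z 0.032 full rotvec [0.    0.001 0.032]
heel [ 0.50416217 -0.15602762  0.013     ] end [ 0.41343511 -0.12241592  0.022     ] tip [ 0.61226831 -0.18547132  0.013     ]
```

```bash
python3 -m crank '[{"gripper":60,"travel":[-1,3,31],"twist":[0,0,0.03]},{"gripper":60,"travel":[0,0,31],"twist":[0,0,0]},{"gripper":60,"travel":[0,0,31],"twist":[0,0,0]},{"gripper":20,"travel":[0,0,0],"twist":[0,0,0]},{"gripper":20,"travel":[0,0,0],"twist":[0,0,0]},{"gripper":20,"travel":[0,0,0],"twist":[0,0,0]},{"gripper":20,"travel":[0,0,0],"twist":[0,0,0]},{"gripper":20,"travel":[0,0,0],"twist":[0,0,0]}]' 25
```

```text
time: 3.38
ee_pos: [0.484, 0.0697, 0.0803]
tcp_rot: [180.0, 0.1, 174.3]
wrist_force: [-5.0, -0.5, 7.6]
opening: 0.0234
grasp_force: 25.0
```

```bash
python3 -m crank '[{"gripper":20,"travel":[-1.4,14.9,0],"twist":[0,0,0.183]},{"gripper":20,"travel":[-1.4,14.9,0],"twist":[0,0,0.183]},{"gripper":20,"travel":[-1.4,14.9,0],"twist":[0,0,0.183]},{"gripper":20,"travel":[0,0,0],"twist":[0,0,0]}]' 
python3 -c "
from h import *
print(bot.get_obs()['wrist_force'],pose()[0],np.hypot(*(pose()[0][:2]-[.5675,.0615])))"
```

```text
time: 3.88
ee_pos: [0.5015, 0.112, 0.0803]
tcp_rot: [179.8, 0.1, 142.7]
wrist_force: [0.0, 1.1, 4.8]
opening: 0.0234
grasp_force: 24.8
[0.01227991 1.14507024 4.80619724] [0.50151058 0.11199557 0.08032837] 0.08309275495805195
```

```bash
python3 -m crank '[{"gripper":20,"travel":[-1.4,14.9,0],"twist":[0,0,0.183]},{"gripper":20,"travel":[-1.4,14.9,0],"twist":[0,0,0.183]},{"gripper":20,"travel":[-1.4,14.9,0],"twist":[0,0,0.183]},{"gripper":20,"travel":[-1.4,14.9,0],"twist":[0,0,0.183]},{"gripper":20,"travel":[-1.4,14.9,0],"twist":[0,0,0.183]},{"gripper":20,"travel":[-0.4,8.2,0],"twist":[0,0,0.1]},{"gripper":20,"travel":[0,0,0],"twist":[0,0,0]}]' 
python3 -c "
from h import *
P=pose()[0];w=P[:2]-[.5675,.0615];print(np.hypot(*w),np.degrees(np.arctan2(w[1],w[0])))"
```

```text
time: 4.75
ee_pos: [0.575, 0.1431, 0.0803]
tcp_rot: [179.7, -0.1, 84.6]
wrist_force: [4.2, 1.2, 3.7]
opening: 0.0239
grasp_force: 25.0
0.08199381488735188 84.73134951007607
```

```bash
python3 -m crank '[{"gripper":20,"travel":[0,4,0],"twist":[0,0,0.05]},{"gripper":20,"travel":[0,4,0],"twist":[0,0,0.05]},{"gripper":20,"travel":[0,0,0],"twist":[0,0,0]}]'; python3 -m crank '[{"gripper":20,"travel":[0,3,0],"twist":[0,0,0]},{"gripper":20,"travel":[0,0,0],"twist":[0,0,0]}]' 
python3 -c "
from h import *
P=pose()[0];w=P[:2]-[.5675,.0615];print(np.hypot(*w),np.degrees(np.arctan2(w[1],w[0])))"
```

```text
time: 5.12
ee_pos: [0.5813, 0.1421, 0.0803]
tcp_rot: [179.9, -0.1, 79.0]
wrist_force: [-2.7, 0.3, 7.7]
opening: 0.0239
grasp_force: 25.3
time: 5.38
ee_pos: [0.5815, 0.142, 0.0802]
tcp_rot: [-179.8, -0.1, 79.0]
wrist_force: [-16.8, 2.2, 14.8]
opening: 0.0232
grasp_force: 26.3
0.08170900933473177 80.12332265917752
```

```bash
python3 -m crank '[{"gripper":45,"travel":[0,-3,0],"twist":[0,0,0]},{"gripper":45,"travel":[0,0,0],"twist":[0,0,0]},{"gripper":45,"travel":[0,0,-40],"twist":[0,0,0]},{"gripper":60,"travel":[0,0,-60],"twist":[0,0,0]},{"gripper":60,"travel":[0,-30,-20],"twist":[0,0,-0.187]},{"gripper":60,"travel":[0,0,0],"twist":[0,0,-0.187]},{"gripper":60,"travel":[0,0,0],"twist":[0,0,-0.187]},{"gripper":60,"travel":[0,0,0],"twist":[0,0,-0.187]},{"gripper":60,"travel":[0,0,0],"twist":[0,0,-0.187]},{"gripper":60,"travel":[0,0,0],"twist":[0,0,-0.187]},{"gripper":60,"travel":[0,0,0],"twist":[0,0,-0.187]},{"gripper":60,"travel":[0,0,0],"twist":[0,0,-0.187]}]'
python3 -c "
from h import *
go([.4847,-.1518,.12],164.8)"
```

```text
time: 6.88
ee_pos: [0.5516, 0.1475, 0.1984]
tcp_rot: [180.0, 0.0, 165.0]
wrist_force: [0.4, -0.3, -0.3]
opening: 0.0601
grasp_force: 0.0
delta mm in tool [ -12.7 -306.5   78.4] twist z 0.004 full rotvec [0.    0.    0.004]
```

```bash
python3 -m crank '[{"gripper":60,"travel":[-2,-51,0],"twist":[0,0,0]},{"gripper":60,"travel":[-2,-51,0],"twist":[0,0,0]},{"gripper":60,"travel":[-2,-51,0],"twist":[0,0,0]},{"gripper":60,"travel":[-2,-51,0],"twist":[0,0,0]},{"gripper":60,"travel":[-2,-51,38],"twist":[0,0,0]},{"gripper":60,"travel":[-2,-51,40],"twist":[0,0,0]},{"gripper":60,"travel":[0,0,0],"twist":[0,0,0]},{"gripper":60,"travel":[0,0,0],"twist":[0,0,0]}]'
python3 - <<'E'
from h import *
c=bot.calibration("wrist");im=bot.camera("wrist")[:,:,::-1].copy();np.save("c2.npy",c,allow_pickle=True)
im=cv2.resize(im,None,fx=1.5,fy=1.5,interpolation=cv2.INTER_CUBIC)
f=np.array([np.cos(np.radians(-15.2)),np.sin(np.radians(-15.2))])
for s,z in((0,.022),(-.095,.022),(.115,.013),(-.02,.022)):
    p=np.array([.504,-.157])+s*f; q=pix("wrist",(*p,z),c)*1.5;print(s,q.round());cv2.circle(im,tuple(int(i) for i in q),4,(0,0,255),-1)
cv2.imwrite("pics/w3.png",im)
E
```

```text
time: 7.88
ee_pos: [0.4829, -0.148, 0.1231]
tcp_rot: [180.0, 0.0, 164.6]
wrist_force: [-0.1, 0.3, 0.4]
opening: 0.0598
grasp_force: 0.0
0 [376. 329.]
-0.095 [375. 138.]
0.115 [377. 504.]
-0.02 [376. 292.]
```

View pics/w3.png

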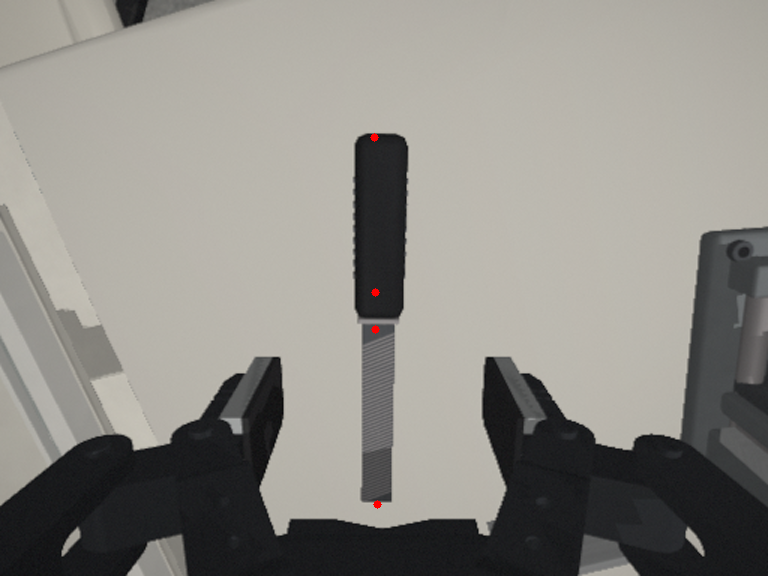

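The overlay is a few mm off. The real handle end is at (382,135), the heel at (379,320) and the tip at (377,500), so the file lies about 4 mm nearer the robot and is turned about 1° more than projected.

```bash
python3 - <<'E'
from h import *
c=np.load("c2.npy",allow_pickle=True).item()
e,h,t=[ray("wrist",u/1.5,v/1.5,z,c) for u,v,z in((382,135,.02),(379.5,322,.014),(377,501,.013))]
print(e,h,t,np.hypot(*(h-e)[:2]),np.hypot(*(t-h)[:2]));w=t-e;a=np.degrees(np.arctan2(w[1],w[0]));print(a)
f=np.array([np.cos(np.radians(a)),np.sin(np.radians(a))]);g=h[:2]-.018*f; print(g); go([*g,0.001],a+180)
E
```

```text
[ 0.41208742 -0.12843531  0.02      ] [ 0.50344783 -0.15498081  0.014     ] [ 0.61257243 -0.18675574  0.013     ] 0.09513878098518538 0.11365660281692042
-16.21953888673423
[ 0.48616426 -0.14995307]
delta mm in tool [ -3.1  -1.6 122.6] twist z 0.016 full rotvec [0.    0.002 0.016]
```

```bash
python3 -m crank '[{"gripper":50,"travel":[-3,-1.6,40],"twist":[0,0,0.016]},{"gripper":45,"travel":[0,0,40],"twist":[0,0,0]},{"gripper":42,"travel":[0,0,30],"twist":[0,0,0]},{"gripper":40,"travel":[0,0,10],"twist":[0,0,0]},{"gripper":40,"travel":[0,0,0],"twist":[0,0,0]}]'; python3 -m crank '[{"gripper":15,"travel":[0,0,0],"twist":[0,0,0]},{"gripper":15,"travel":[0,0,0],"twist":[0,0,0]},{"gripper":15,"travel":[0,0,0],"twist":[0,0,0]},{"gripper":15,"travel":[0,0,0],"twist":[0,0,0]},{"gripper":15,"travel":[0,0,0],"twist":[0,0,0]}]' 110
```

```text
time: 8.55
ee_pos: [0.4857, -0.1497, 0.0032]
tcp_rot: [-180.0, 0.0, 163.8]
wrist_force: [0.3, -0.0, -1.1]
opening: 0.0401
grasp_force: 0.0
time: 9.18
ee_pos: [0.4863, -0.1504, 0.0046]
tcp_rot: [180.0, 0.2, 163.8]
wrist_force: [-1.5, 1.8, 6.5]
opening: 0.0238
grasp_force: 109.0
```

```bash
python3 -m crank '[{"gripper":15,"travel":[0,0,-20],"twist":[0,0,0]},{"gripper":15,"travel":[0,0,-45],"twist":[0,0,0]},{"gripper":15,"travel":[0,0,-60],"twist":[0,0,0]},{"gripper":15,"travel":[0,0,-25],"twist":[0,0,0]},{"gripper":15,"travel":[0,0,0],"twist":[0,0,0]},{"gripper":15,"travel":[0,0,0],"twist":[0,0,0]}]'
python3 - <<'E'
from h import *
im=bot.camera("top")[:,:,::-1]; sc=bot.camera("scene")[:,:,::-1]
a=cv2.resize(im[150:220,210:280],(500,500),interpolation=cv2.INTER_CUBIC)
b=cv2.resize(sc[150:290,210:350],(300,300),interpolation=cv2.INTER_CUBIC)
o=np.zeros((500,800,3),np.uint8);o[:,:500]=a;o[:300,500:]=b
cv2.imwrite("pics/t2.png",o)
E
```

```text
time: 9.93
ee_pos: [0.4846, -0.1502, 0.1512]
tcp_rot: [180.0, -0.1, 163.7]
wrist_force: [-0.7, 0.3, -2.8]
opening: 0.0231
grasp_force: 108.3
```

View pics/t2.png

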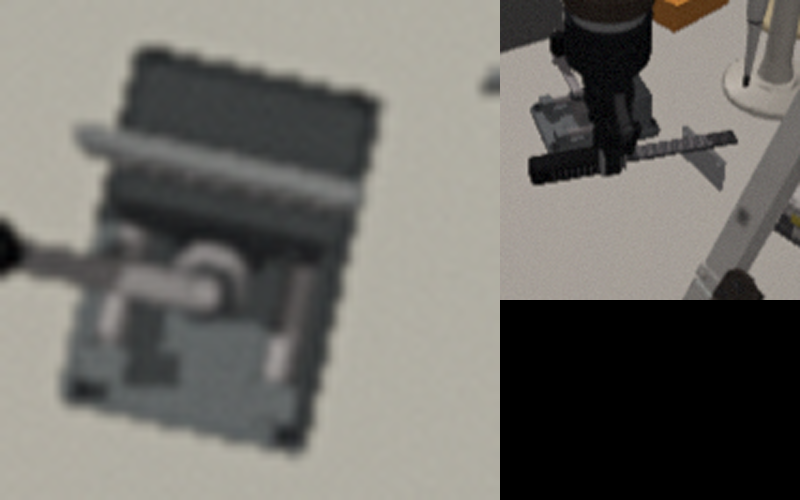

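The plate's upper edge now runs from (82,137) to (358,190), and the lever points along +y with the knob at (5,248). The plate is clamped, and in the scene inset the file hangs level in the gripper.

```bash
python3 - <<'E'
from h import *
C=lambda u,v,z: ray("top",210+u/7.143,150+v/7.143,z)
def yw(a,b): d=b-a; return np.degrees(np.arctan2(d[1],d[0]))
L=C(82,137,.1);R=C(358,190,.1);print("plate",L,R,(L+R)/2,np.hypot(*(L-R)[:2]),yw(R,L)-90)
for a,b in[((302,450),(378,100)),((70,395),(140,50))]:print(yw(C(*a,.03),C(*b,.03)))
for a,b in[((300,447),(70,395)),((378,100),(140,50))]:print(yw(C(*a,.03),C(*b,.03))-90)
pv=np.array([.5675,.0615])
for y in(-11,-10):
  x=np.array([np.cos(np.radians(y)),np.sin(np.radians(y))]); print(y,"vice",pv+.0455*x,"edge",pv+.0475*x)
E
```

```text
plate [0.62433963 0.1045832  0.1       ] [0.60743357 0.00117373 0.1       ] [0.6158866  0.05287847 0.1       ] 0.10478232057058325 -9.284951047830518
-10.666036437655938
-9.720534227707173
-11.130519195248382
-10.290486678661367
-11 vice [0.61216404 0.05281819] edge [0.61412729 0.05243657]
-10 vice [0.61230875 0.05359901] edge [0.61427837 0.05325171]
```

```bash
python3 -m crank '[{"gripper":15,"travel":[0,0,0],"twist":[0,0,-0.052]},{"gripper":15,"travel":[0,0,0],"twist":[0,0,-0.052]},{"gripper":15,"travel":[0,40,0],"twist":[0,0,0]},{"gripper":15,"travel":[0,50,0],"twist":[0,0,0]},{"gripper":15,"travel":[0,50,0],"twist":[0,0,0]},{"gripper":15,"travel":[0,50,0],"twist":[0,0,0]},{"gripper":15,"travel":[0,30,0],"twist":[0,0,0]},{"gripper":15,"travel":[0,0,0],"twist":[0,0,0]},{"gripper":15,"travel":[0,0,0],"twist":[0,0,0]}]'
python3 -c "
from h import *
f=np.array([np.cos(np.radians(-10.3)),np.sin(np.radians(-10.3))])
go([*(np.array([.615,.053])-.124*f),.106],169.7)"
```

```text
time: 11.15
ee_pos: [0.5239, 0.0658, 0.1515]
tcp_rot: [-180.0, -0.1, 169.7]
wrist_force: [0.3, -0.2, -2.5]
opening: 0.0243
grasp_force: 108.7
delta mm in tool [32.   3.8 45.5] twist z 0.0 full rotvec [-0.001 -0.002  0.   ]
```

```bash
python3 -m crank '[{"gripper":15,"travel":[32,4,0],"twist":[0,0,0]},{"gripper":15,"travel":[0,0,37],"twist":[0,0,0]},{"gripper":15,"travel":[0,0,0],"twist":[0,0,0]},{"gripper":15,"travel":[0,0,0],"twist":[0,0,0]}]'
python3 - <<'E'
from h import *
f=np.array([np.cos(np.radians(-10.3)),np.sin(np.radians(-10.3))]);P=pose()[0]
im=cv2.resize(bot.camera("top")[140:220,210:310,::-1],(500,400),interpolation=cv2.INTER_CUBIC)
t=P[:2]+(.0177+.115)*f;print("tip pred",t,"pix",(pix("top",(*t,P[2]+.006))-[210,140])*5)
s=bot.camera("scene")[:,:,::-1]
cs=cv2.resize(s[150:240,210:320],(440,360),interpolation=cv2.INTER_CUBIC)
o=np.zeros((400,800,3),np.uint8);o[:,:400]=im[:,:400];o[:360,400:]=cs[:,:400]
cv2.imwrite("pics/t3.png",o)
go([*(np.array([.615,.053])-.124*f),.106],169.7)
E
```

```text
time: 11.65
ee_pos: [0.4939, 0.0752, 0.1163]
tcp_rot: [180.0, 0.0, 169.6]
wrist_force: [0.5, -0.0, -1.0]
opening: 0.0235
grasp_force: 108.6
tip pred [0.62443453 0.05145259] pix [156.12645151 144.38055733]
delta mm in tool [ 1.3 -0.5 10.7] twist z -0.001 full rotvec [ 0.     0.002 -0.001]
```

View pics/t3.png

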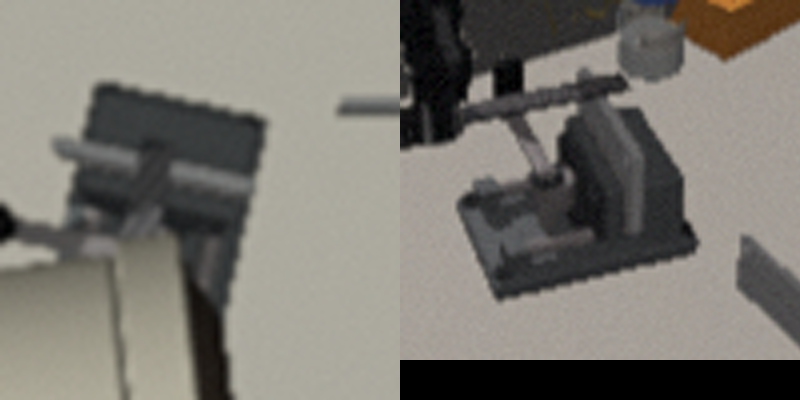

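The top crop shows the tip at (155,145), as predicted and about 10 mm past the plate edge. In the scene crop the blade sits level over the plate.

```bash
python3 -m crank '[{"gripper":15,"travel":[1,0,8],"twist":[0,0,0]},{"gripper":15,"travel":[0,0,8],"twist":[0,0,0]},{"gripper":15,"travel":[0,0,0],"twist":[0,0,0]},{"gripper":15,"travel":[0,0,0],"twist":[0,0,0]}]';python3 -m crank '[{"gripper":15,"travel":[0,0,2],"twist":[0,0,0]},{"gripper":15,"travel":[0,0,0],"twist":[0,0,0]},{"gripper":15,"travel":[0,0,0],"twist":[0,0,0]}]';python3 -m crank '[{"gripper":15,"travel":[0,0,1.5],"twist":[0,0,0]},{"gripper":15,"travel":[0,0,0],"twist":[0,0,0]},{"gripper":15,"travel":[0,0,0],"twist":[0,0,0]}]'
```

```text
time: 12.25
ee_pos: [0.4926, 0.076, 0.0994]
tcp_rot: [-180.0, -0.0, 169.7]
wrist_force: [-0.0, 0.5, -1.7]
opening: 0.0235
grasp_force: 108.6
time: 12.62
ee_pos: [0.4926, 0.076, 0.0975]
tcp_rot: [180.0, 0.0, 169.7]
wrist_force: [0.4, -0.5, -2.9]
opening: 0.0235
grasp_force: 108.6
time: 13.0
ee_pos: [0.4927, 0.076, 0.096]
tcp_rot: [180.0, 0.0, 169.7]
wrist_force: [0.3, -0.6, -2.0]
opening: 0.0237
grasp_force: 108.7
```

```bash
python3 -c "
from h import *
for i in range(3):
  bot.camera('wrist');o=bot.get_obs();print(o['wrist_force'],o['torque'],o['ee_pos'][2])"
```

```text
[-0.18379343 -0.00564259 -1.91550867] [ 0.00285066 -0.08885577  0.02315067] 0.09600437786194553
[ 0.22381427  0.03039866 -1.96573532] [-0.01985579 -0.10553016 -0.01238057] 0.09597982299693684
[ 0.66879295 -0.61184304 -1.2822551 ] [-0.05330697 -0.12275029 -0.01480015] 0.09599243797152986
```

Nearly at contact; go down in half-millimetre steps.

```bash
cat > fz.py <<'E'
from h import *
F=[];T=[]
for i in range(3): bot.camera('wrist');o=bot.get_obs();F.append(o['wrist_force']);T.append(o['torque'])
print(np.mean(F,0).round(2),np.mean(T,0).round(3),o['ee_pos'].round(4),o["tcp_rot"].round(2))
E
for i in 1; do python3 -m crank '[{"gripper":15,"travel":[0,0,0.7],"twist":[0,0,0]},{"gripper":15,"travel":[0,0,0],"twist":[0,0,0]}]'>/dev/null;python3 fz.py; python3 -m crank '[{"gripper":15,"travel":[0,0,0.7],"twist":[0,0,0]},{"gripper":15,"travel":[0,0,0],"twist":[0,0,0]}]'>/dev/null;python3 fz.py;python3 -m crank '[{"gripper":15,"travel":[0,0,0.7],"twist":[0,0,0]},{"gripper":15,"travel":[0,0,0],"twist":[0,0,0]}]'>/dev/null;python3 fz.py; done
```

```text
[-0.6  -0.27 -0.5 ] [-0.037 -0.127  0.021] [0.4927 0.076  0.0953] [1.7999e+02 1.0000e-02 1.6970e+02]
[-1.66  0.41  1.64] [-0.017 -0.173  0.015] [0.4926 0.076  0.0946] [1.800e+02 1.000e-02 1.697e+02]
[-2.55  0.94  2.64] [-0.045 -0.164 -0.009] [0.4927 0.076  0.094 ] [1.800e+02 1.000e-02 1.697e+02]
```

```bash
python3 -m crank '[{"gripper":15,"travel":[-11,0,-0.15],"twist":[0,0,0]},{"gripper":15,"travel":[-11,0,-0.15],"twist":[0,0,0]}]'; python3 -m crank '[{"gripper":15,"travel":[-11,0,-0.15],"twist":[0,0,0]},{"gripper":15,"travel":[-11,0,-0.15],"twist":[0,0,0]}]'
```

```text
time: 14.6
ee_pos: [0.5149, 0.072, 0.0943]
tcp_rot: [180.0, 0.0, 169.7]
wrist_force: [-4.3, 1.9, 4.9]
opening: 0.0235
grasp_force: 109.7
time: 14.85
ee_pos: [0.5367, 0.068, 0.0946]
tcp_rot: [180.0, -0.0, 169.7]
wrist_force: [-5.2, 1.8, 6.3]
opening: 0.0235
grasp_force: 110.0
```

```bash
python3 -m crank '[{"gripper":15,"travel":[-11,0,-0.35],"twist":[0,0,0]},{"gripper":15,"travel":[-11,0,-0.2],"twist":[0,0,0]}]'; python3 -m crank '[{"gripper":15,"travel":[-11,0,-0.1],"twist":[0,0,0]},{"gripper":15,"travel":[-11,0,-0.1],"twist":[0,0,0]}]'
```

```text
time: 15.1
ee_pos: [0.5583, 0.0641, 0.0952]
tcp_rot: [180.0, -0.0, 169.7]
wrist_force: [-6.3, 0.9, 8.3]
opening: 0.0231
grasp_force: 110.1
time: 15.35
ee_pos: [0.5798, 0.0602, 0.0956]
tcp_rot: [180.0, -0.0, 169.7]
wrist_force: [-6.3, 0.8, 9.6]
opening: 0.0237
grasp_force: 110.3
```

```bash
python3 -m crank '[{"gripper":15,"travel":[0,0,-20],"twist":[0,0,0]},{"gripper":15,"travel":[0,0,-5],"twist":[0,0,0]},{"gripper":15,"travel":[30,0,0],"twist":[0,0,0]},{"gripper":15,"travel":[30,0,0],"twist":[0,0,0]},{"gripper":15,"travel":[29,0,0],"twist":[0,0.008,0]},{"gripper":15,"travel":[0,0,0],"twist":[0,0,0]},{"gripper":15,"travel":[0,0,0],"twist":[0,0,0]}]'
python3 - <<'E'
from h import *
s=bot.camera("scene")[:,:,::-1]
cv2.imwrite("pics/s3.png",cv2.resize(s[130:250,190:350],(800,600),interpolation=cv2.INTER_CUBIC))
f=np.array([np.cos(np.radians(-10.3)),np.sin(np.radians(-10.3))]);P=pose()[0]
for d in(0.02,.1327):
  print((pix("scene",(*(P[:2]+d*f),P[2]+.00425))-[190,130])*5)
go([.4927,.076,.0975],169.7)
E
python3 fz.py
```

```text
time: 16.23
ee_pos: [0.4922, 0.0761, 0.1198]
tcp_rot: [-180.0, -0.4, 169.7]
wrist_force: [0.0, 0.1, -3.6]
opening: 0.0235
grasp_force: 108.7
[174.95321473 239.69559282]
[376.3110357  196.94849039]
delta mm in tool [-0.6  0.  22.3] twist z -0.0 full rotvec [-0.    -0.008 -0.   ]
[ 0.05 -0.22 -1.87] [-0.03  -0.02  -0.013] [0.4921 0.076  0.1198] [-179.99   -0.48  169.68]
```

View pics/s3.png

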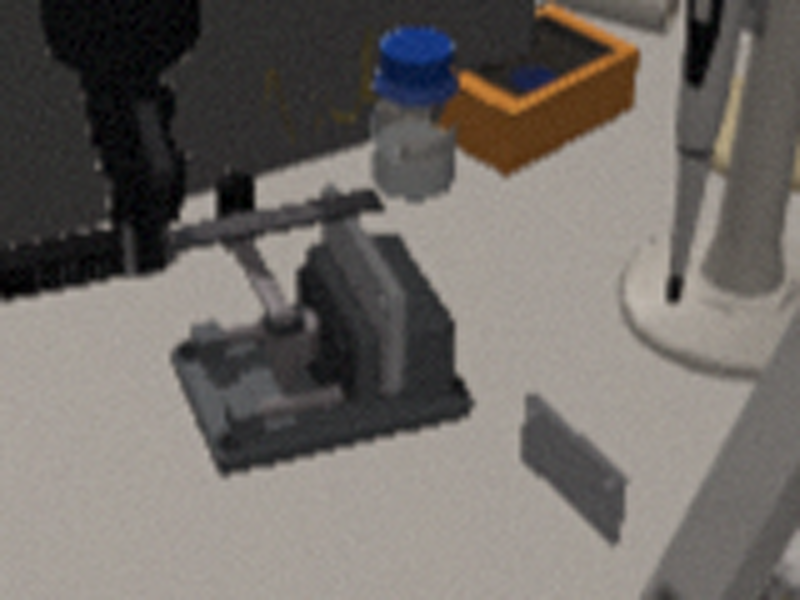

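The scene crop shows the blade from (175,245) to its tip at (380,210), roughly level and clear above the plate. The vice is still clamped and the other things are undisturbed.

```bash
python3 -m crank '[{"gripper":15,"travel":[0,0,12],"twist":[0,0,0]},{"gripper":15,"travel":[0,0,8.8],"twist":[0,0,0]},{"gripper":15,"travel":[0,0,0],"twist":[0,0,0]},{"gripper":15,"travel":[0,0,0],"twist":[0,0,0]}]'>/dev/null; python3 fz.py; for i in 1; do python3 -m crank '[{"gripper":15,"travel":[0,0,0.8],"twist":[0,0,0]},{"gripper":15,"travel":[0,0,0],"twist":[0,0,0]}]'>/dev/null;python3 fz.py; python3 -m crank '[{"gripper":15,"travel":[0,0,0.8],"twist":[0,0,0]},{"gripper":15,"travel":[0,0,0],"twist":[0,0,0]}]'>/dev/null;python3 fz.py;python3 -m crank '[{"gripper":15,"travel":[0,0,0.8],"twist":[0,0,0]},{"gripper":15,"travel":[0,0,0],"twist":[0,0,0]}]'>/dev/null;python3 fz.py; done
```

```text
[ 0.02 -0.06 -2.1 ] [0.013 0.019 0.027] [0.4916 0.0762 0.0997] [179.99  -0.43 169.7 ]
[-0.14  0.27 -2.16] [0.005 0.006 0.016] [0.4915 0.0762 0.0986] [180.    -0.45 169.7 ]
[ 0.1  -0.29 -2.57] [-0.007  0.007  0.018] [0.4914 0.0762 0.0977] [-180.     -0.46  169.7 ]
[-0.03  0.24 -2.  ] [-0.001 -0.092 -0.059] [0.4915 0.0762 0.097 ] [-180.     -0.45  169.7 ]
```

```bash
for i in 1; do python3 -m crank '[{"gripper":15,"travel":[0,0,0.8],"twist":[0,0,0]},{"gripper":15,"travel":[0,0,0],"twist":[0,0,0]}]'>/dev/null;python3 fz.py; python3 -m crank '[{"gripper":15,"travel":[0,0,0.8],"twist":[0,0,0]},{"gripper":15,"travel":[0,0,0],"twist":[0,0,0]}]'>/dev/null;python3 fz.py; done
```

```text
[-1.08 -0.04  0.34] [-0.043 -0.117 -0.015] [0.4915 0.0762 0.0963] [180.    -0.45 169.7 ]
[-1.94  0.61  2.29] [-0.058 -0.08  -0.032] [0.4915 0.0762 0.0955] [179.99  -0.45 169.7 ]
```

```bash
python3 -m crank '[{"gripper":15,"travel":[-11.5,0,-0.28],"twist":[0,0,0]},{"gripper":15,"travel":[-11.5,0,-0.28],"twist":[0,0,0]},{"gripper":15,"travel":[-11.5,0,-0.26],"twist":[0,0,0]},{"gripper":15,"travel":[-11.5,0,-0.24],"twist":[0,0,0]}]'; python3 -m crank '[{"gripper":15,"travel":[-11.5,0,-0.24],"twist":[0,0,0]},{"gripper":15,"travel":[-11.5,0,-0.2],"twist":[0,0,0]}]';python3 -m crank '[{"gripper":15,"travel":[-11.5,0,-0.2],"twist":[0,0,0]},{"gripper":15,"travel":[-11,0,-0.2],"twist":[0,0,0]}]'
```

```text
time: 19.58
ee_pos: [0.5376, 0.0678, 0.096]
tcp_rot: [-180.0, -0.5, 169.7]
wrist_force: [-2.7, 0.7, 1.8]
opening: 0.0233
grasp_force: 109.4
time: 19.82
ee_pos: [0.5601, 0.0637, 0.0962]
tcp_rot: [-180.0, -0.5, 169.7]
wrist_force: [-1.5, 1.2, 0.8]
opening: 0.0234
grasp_force: 109.3
time: 20.08
ee_pos: [0.5822, 0.0597, 0.0962]
tcp_rot: [-180.0, -0.5, 169.7]
wrist_force: [-0.2, 0.8, -1.5]
opening: 0.0235
grasp_force: 108.9
```

```bash
python3 -m crank '[{"gripper":15,"travel":[-1.5,0,0.4],"twist":[0,0,0]},{"gripper":15,"travel":[-1.5,0,0],"twist":[0,0,0]}]'; python3 fz.py
```

```text
time: 20.32
ee_pos: [0.5843, 0.0593, 0.0961]
tcp_rot: [-180.0, -0.5, 169.7]
wrist_force: [-2.2, 0.6, 0.5]
opening: 0.0236
grasp_force: 109.2
[-0.57 -0.51  1.02] [-0.03   0.084 -0.031] [0.5844 0.0593 0.0961] [-180.     -0.44  169.7 ]
```

```bash
python3 -m crank '[{"gripper":15,"travel":[0,0,-20],"twist":[0,0,0]},{"gripper":15,"travel":[0,0,-5],"twist":[0,0,0]},{"gripper":15,"travel":[31,0,0],"twist":[0,0,0]},{"gripper":15,"travel":[31,0,0],"twist":[0,0,0]},{"gripper":15,"travel":[31.5,0,0],"twist":[0,0,0]},{"gripper":15,"travel":[0,0,10],"twist":[0,0,0]},{"gripper":15,"travel":[0,0,10],"twist":[0,0,0]},{"gripper":15,"travel":[0,0,0],"twist":[0,0,0]},{"gripper":15,"travel":[0,0,0],"twist":[0,0,0]}]'; python3 fz.py
```

```text
time: 21.6
ee_pos: [0.4928, 0.0759, 0.1016]
tcp_rot: [-180.0, -0.5, 169.7]
wrist_force: [0.2, -0.2, -2.0]
opening: 0.0231
grasp_force: 108.8
[-0.62 -0.15 -2.45] [-0.028 -0.004  0.001] [0.4928 0.076  0.102 ] [180.    -0.45 169.69]
```

```bash
python3 -m crank '[{"gripper":15,"travel":[0.8,0,4],"twist":[0,0,0]},{"gripper":15,"travel":[0,0,1.7],"twist":[0,0,0]},{"gripper":15,"travel":[0,0,0.8],"twist":[0,0,0]},{"gripper":15,"travel":[0,0,0],"twist":[0,0,0]}]' >/dev/null; python3 fz.py
```

```text
[-2.18 -0.13  2.04] [-0.037  0.023 -0.04 ] [0.4917 0.0762 0.0956] [180.    -0.44 169.7 ]
```

```bash
python3 -m crank '[{"gripper":15,"travel":[-11.5,0,-0.26],"twist":[0,0,0]},{"gripper":15,"travel":[-11.5,0,-0.26],"twist":[0,0,0]},{"gripper":15,"travel":[-11.5,0,-0.22],"twist":[0,0,0]},{"gripper":15,"travel":[-11.5,0,-0.22],"twist":[0,0,0]},{"gripper":15,"travel":[-11.5,0,-0.18],"twist":[0,0,0]},{"gripper":15,"travel":[-11.5,0,-0.15],"twist":[0,0,0]}]';python3 -m crank '[{"gripper":15,"travel":[-11.5,0,-0.12],"twist":[0,0,0]},{"gripper":15,"travel":[-11.5,0,-0.11],"twist":[0,0,0]}]';python3 -m crank '[{"gripper":15,"travel":[-1.5,0,0.1],"twist":[0,0,0]}]'
```

```text
time: 23.15
ee_pos: [0.5603, 0.0637, 0.0961]
tcp_rot: [-180.0, -0.5, 169.7]
wrist_force: [-1.7, -0.3, 2.3]
opening: 0.0234
grasp_force: 109.4
time: 23.4
ee_pos: [0.5829, 0.0596, 0.0961]
tcp_rot: [180.0, -0.5, 169.7]
wrist_force: [-1.7, 0.3, 2.3]
opening: 0.0234
grasp_force: 109.4
time: 23.52
ee_pos: [0.5844, 0.0593, 0.0961]
tcp_rot: [180.0, -0.4, 169.7]
wrist_force: [-3.5, 0.5, 4.3]
opening: 0.0236
grasp_force: 109.6
```

```bash
python3 -m crank '[{"gripper":15,"travel":[0,0,-25],"twist":[0,0,0]},{"gripper":15,"travel":[0,0,-25],"twist":[0,0,0]},{"gripper":15,"travel":[45,0,0],"twist":[0,-0.004,0]},{"gripper":15,"travel":[45,0,0],"twist":[0,0,0.05]},{"gripper":15,"travel":[0,-40,0],"twist":[0,0,0.05]},{"gripper":15,"travel":[0,-45,0],"twist":[0,0,0]},{"gripper":15,"travel":[0,-45,0],"twist":[0,0,0]},{"gripper":15,"travel":[0,-45,0],"twist":[0,0,0]},{"gripper":15,"travel":[0,-40,0],"twist":[0,0,0]},{"gripper":15,"travel":[0,0,0],"twist":[0,0,0]},{"gripper":15,"travel":[0,0,0],"twist":[0,0,0]}]'
python3 -c "
from h import *
go([.486,-.15,.006],163.8)"
```

```text
time: 24.9
ee_pos: [0.438, -0.1315, 0.1463]
tcp_rot: [-180.0, -0.2, 163.9]
wrist_force: [-0.4, 0.1, -2.5]
opening: 0.0234
grasp_force: 109.0
delta mm in tool [-51.9  -4.4 140.1] twist z 0.002 full rotvec [-0.    -0.004  0.002]
```

```bash
python3 -m crank '[{"gripper":15,"travel":[-50,-4,0],"twist":[0,0,0]},{"gripper":15,"travel":[0,0,50],"twist":[0,0,0]},{"gripper":15,"travel":[0,0,50],"twist":[0,0,0]},{"gripper":15,"travel":[0,0,30],"twist":[0,0,0]},{"gripper":15,"travel":[0,0,5],"twist":[0,0,0]},{"gripper":15,"travel":[0,0,3],"twist":[0,0,0]},{"gripper":15,"travel":[0,0,0],"twist":[0,0,0]},{"gripper":15,"travel":[0,0,0],"twist":[0,0,0]}]';python3 fz.py
```

```text
time: 25.9
ee_pos: [0.4852, -0.1494, 0.0097]
tcp_rot: [-180.0, -0.1, 164.0]
wrist_force: [-0.4, 0.4, -2.6]
opening: 0.0232
grasp_force: 109.0
[ 0.25 -0.2  -2.33] [-0.031  0.028 -0.008] [ 0.4848 -0.1493  0.009 ] [-179.98   -0.18  163.96]
```

```bash
python3 -m crank '[{"gripper":15,"travel":[0,0,3],"twist":[0,0,0]},{"gripper":15,"travel":[0,0,0],"twist":[0,0,0]},{"gripper":15,"travel":[0,0,0],"twist":[0,0,0]}]' >/dev/null;python3 fz.py;python3 -m crank '[{"gripper":15,"travel":[0,0,1],"twist":[0,0,0]},{"gripper":15,"travel":[0,0,0],"twist":[0,0,0]}]' >/dev/null;python3 fz.py
```

```text
[-0.36  0.12 -2.25] [0.01  0.021 0.033] [ 0.4844 -0.1492  0.0055] [-179.98   -0.23  163.96]
[-1.21  0.24  1.43] [0.06  0.188 0.013] [ 0.4845 -0.1492  0.0047] [-179.98   -0.21  163.97]
```

Contact with the worktop. Release slowly, then rise clear.

```bash
python3 -m crank '[{"gripper":28,"travel":[0,0,0],"twist":[0,0,0]},{"gripper":36,"travel":[0,0,0],"twist":[0,0,0]},{"gripper":50,"travel":[0,0,0],"twist":[0,0,0]},{"gripper":50,"travel":[0,0,0],"twist":[0,0,0]},{"gripper":50,"travel":[0,0,-15],"twist":[0,0,0]},{"gripper":50,"travel":[0,0,-45],"twist":[0,0,0]},{"gripper":50,"travel":[0,0,-60],"twist":[0,0,0]},{"gripper":50,"travel":[0,0,-60],"twist":[0,0,0]},{"gripper":50,"travel":[55,0,-20],"twist":[0,0,0]},{"gripper":50,"travel":[55,0,0],"twist":[0,0,0]},{"gripper":50,"travel":[0,0,0],"twist":[0,0,0]},{"gripper":50,"travel":[0,0,0],"twist":[0,0,0]}]'
python3 - <<'E'
from h import *
a=bot.camera("top")[130:270,190:350,::-1];b=bot.camera("scene")[130:300,190:350,::-1]
o=np.zeros((425,800,3),np.uint8);o[:350,:400]=cv2.resize(a,(400,350));o[:,400:]=cv2.resize(b,(400,425))
cv2.imwrite("pics/end.png",o)
E
```

```text
time: 28.48
ee_pos: [0.3799, -0.1191, 0.2059]
tcp_rot: [-180.0, -0.1, 164.0]
wrist_force: [0.5, 0.3, -1.1]
opening: 0.0497
grasp_force: 0.0
```

View pics/end.png

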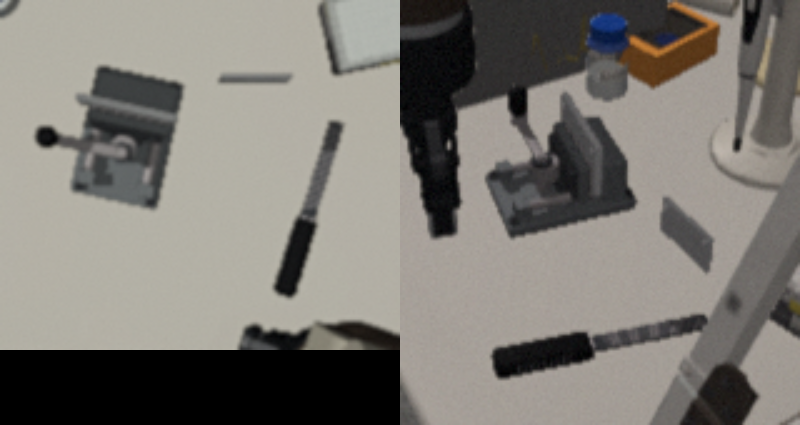

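The file lies flat, with its handle at (295,255) and its tip at (335,125). The plate is clamped with the lever along +y (knob at 46,137), and everything else is in place.

```bash
python3 -c "
from workcell import bot
print(bot.job_done())"
```

```text
the job is handed in; nothing more can be done
None
```

I handed the job in at about 28.5 s: the plate is clamped at the lever's stop, it got three forward strokes with a lift on each return, and the file lies flat, clear of the vice. The press went above 5 N on the first stroke (about 12 N near the handle) and fell to about 0.5 N near the end of the second.

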